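# Torque a collet nut to the click and free the locking wedge

### The job

Swing the click wrench that sits on the collet nut clockwise (seen from above) until it breaks over, stop there at once so that the nut is not overtightened, and let go so that the wrench springs straight again. Only then work the tight wooden wedge out of the bridge of the stand and lay it on the bench top, off the stand. Leave the loose tools around (sanding block, pencil, chisel, try square) where they are.

Things in the scene. Friction and masses are not known exactly. Their poses are not given: they have to be found in the camera images.
- stand: tool-holder stand, screwed to the bench, turned a little about z. Origin on the bench top under the tool-holder's axis, x and y level, z up; strap clamp, bridge and wedge lie towards -y. Plywood base 128 mm along x, from y = +65 to -157 mm, 24 mm thick. Collet nut 116 mm high, the cutter in it 163 mm
- bridge (a point): middle of the underside of the bridge's dark wooden beam, 94 mm above the bench, 85 mm from the tool-holder's axis; axes as the stand. The beam is 84 mm along x, 44 mm along y and reaches 114 mm high; the opening between its two posts is 44 mm wide
- nut_axis (a point): point on the vertical turning axis of the collet nut and wrench head, at the height of the wrench's centre line (103.5 mm). Its x axis points along the wrench head to the pivot of the break-over, 50 mm away. The wrench tightens clockwise seen from above
- wrench_grip (a point): centre of the wrench's black grip: round, level, 28 mm thick, 90 mm long, 103.5 mm above the bench, 185 mm from the nut's axis; no stand below it. Its x axis points outward along the handle. The handle swings at about 3 N through an unknown angle (0.2 to 0.7 rad) until the nut seats, then stiffens over about 0.12 rad to 13 N, where the wrench breaks over
- wrench_click (a joint): angle of the wrench's break-over pivot, rad: 0 = handle in line with the head, held by a toggle; 0.14 = broken over to its solid stop. At about 13 N on the grip it gives way; from there the force falls with the angle to about 2 N at the stop. Over 0.04 counts as broken over. Let go, it springs back to 0. Pushing on against the stop overtightens the nut
- collet_nut (a joint): how far the nut has been drawn tight after meeting its seat, rad: 0 = not yet tight, about 0.12 when the wrench breaks over, above 0.19 overtightened. It stays where it was left
- wedge: loose hardwood wedge under the bridge, along the stand's y, thick end out: 130 mm long, 30 mm wide, 11 to 24 mm thick, 90 g, top level, lower face sloped 6 degrees. Origin amid the part that sticks out, 35 mm from the thick end, 83 mm up; y to the thin end, z up. Comes out along -y: loose after 30 mm, clear after 55. Needs 45 N straight, 10 N if rocked 0.1 rad to and fro about the bridge
- sander: cork sanding block, 60 x 97 x 26 mm, long axis y; a bystander, origin under its middle
- pencil: flat carpenter's pencil, 11 x 174 x 7 mm, long axis y; a bystander, origin under its middle
- chisel: turning chisel with wooden handle, 27 x 353 x 27 mm, long axis y; a bystander, origin under its middle
- square: try square lying flat, 101 x 300 x 16 mm, long axis y; a bystander, origin under its middle
Not all that is in view belongs to the job. Leave any turquoise look-alike of the wedge alone.

How it is judged:
By the outcome, as a careful person would: the job done as asked, in the order asked, and still so for the second after the job is handed in, with the robot touching nothing.
It also fails if it takes over 64 s, if anything falls off the work surface, if the arm or the gripper's body presses on something with over 40 N, if the wrist force passes 120 N, or if a joint passes its speed limit or range.

### The arm

A 7-joint arm with a two-finger parallel gripper is mounted at the origin on the work surface; the furniture and walls round the work are solid. World frame = base frame: x ahead of the robot, y to its left, z up, the work surface at z = 0. Lengths are in m, angles in rad, forces in N, time in s.
With the tool pointing down it reaches from about 0.375 to 0.925 m from the base axis. Payload 3.1 kg.
Tool frame: the origin (TCP) lies at the very end of the fingers, on their centre line; the grasp point (between the pads) lies 19 mm behind it; z points along the fingers, y is the direction in which the jaws open and shut (so a half turn about z gives the same grasp; the last joint's range is limited). The gripper opens to 85 mm and grips with 20 to 120 N. Pads are 22 mm wide; open, the fingers measure 114 mm over their backs; the gripper's body (76 mm by 85 mm) begins 54 mm behind the grasp point. The pads swing forward as they close: fully open they stand 13 mm farther back than shut.
Start: joints at [-1.393, 0.383, 0.044, 1.598, -0.018, 1.161, -0.05], TCP at [0.177, 0.625, 0.209] pointing down, gripper open.
Joint ranges: [-2.61, 2.61], [-0.41, 2.15], [-1.48, 1.57], [0, 2.5], [-1.57, 4.71], [0.05, 1.97], [-2.85, 2.85]. Speed limits (rad/s): [2.79, 2.79, 3.14, 3.14, 3.14, 3.14, 3.14].

### API

Orientations are given as a unit quaternion [x, y, z, w].
In Python, from workcell import env, viewer gives the robot as it stands. The module is installed in compiled form; this text tells all that it offers.
- The arm moves only by the tool play_rows, never from a script. Its argument "motion" is a list of rows, each a list of 6 numbers: the shift along the tool's x, y, z normalised to -1 to 1, where 1 is 15 cm, then the turn, a rotation vector about the tool's x, y, z normalised to -1 to 1, where 1 is 90 degrees. A call has 1 to 5 rows; each row shifts and turns the pose as measured when the row begins, along the tool's axes as they then stand; what a row does not reach is not made up. A row lasts 1/10 s, in which the tool goes at most 50 mm and 8.59 degrees, less where a joint would pass 70% of its speed; a pose out of reach is approached as far as the arm can. A call with a number of a shift or a turn outside -1 to 1 is refused whole. A call with a gripper value outside its range is refused whole. "grip" is the closure, from -1 (fully open) to 1 (shut), so that 0 is half open, set as the call begins (left out, the last holds). The fingers move at their own pace and stop on an object; the grip force is fixed at half the most. Time passes only in rows, so rows that do not move let the fingers close. It gives the time, the measured TCP pose, the force and the opening at its end, in the units of the state.
- env.read_state(): the state, without advancing time (a new reading comes with each control period).
- viewer.grab_frame(name): name is "side" or "top" or "wrist"; returns the picture (384x512x3 uint8, red, green, blue); there is no depth.
- viewer.calibration(name): a dict with "vfov" (degrees; the focal length in pixels is half the picture's height over the tangent of half this angle, whatever the lens; pixels are square), "cx", "cy" (the principal point, pixels), "xyz" and "orientation" of the camera in the world; the wrist camera has in their place "tool_from_camera" (4x4, takes a point from camera to tool coordinates, whose origin is the TCP and whose axes are the flange's). Camera axes: x right, y up, looking along -z (the intrinsics and any distortion apply to the point x, -y, -z); pixel columns grow to the right and rows downward; lengths in m; the calibration is good to about 2 mm. The wrist camera is an equidistant fisheye: a pixel r from the principal point sees the ray r / f radians off the axis. A picture is of the moment at which its call begins: read the wrist's pose just before it. calibration takes no time and is no camera call.
- env.sign_off(): hands the job in, once; it reports no verdict.
The state is a dict: "time": time; "joint_positions": joint angles; "joint_velocities": joint speeds; "joint_torque": joint torques, N m; "tcp_pos": TCP position; "tcp_rot": TCP orientation; "force": force on the tool from outside, world axes, zero at the start; "torque": the same for the moment, N m; "gripper_width": opening from 0.0 (shut) to 1.0 (fully open).
Only numpy, scipy, OpenCV 4.12 (cv2) and the standard library are available. Lean on these libraries where they do the work, as an engineer would, in place of code of your own. Each camera call takes 0.05 s, during which the arm holds its last target.

## Working session

There is one attempt and no reset: what is moved stays moved. The work goes in short steps, Python scripts to look and compute and a tool call to move; the robot and the scene stay as the last step left them, time stands still between calls to the robot, and variables do not carry over. Pictures are saved under pics/ and viewed, and the job is handed in when it is done.

Besides the shell and the picture viewer there is one more tool, called after "Request:" as name(argument=value, ...) on one line, values as JSON. play_rows: Moves the arm, as the interface text tells. Scaled input: -1 to 1 covers 15 cm each way for a shift and 90 degrees each way for a turn. Its arguments: {"type":"object","properties":{"motion":{"type":"array"},"grip":{"type":"number"}},"required":["motion"]}

```bash
mkdir -p pics; ls; python3 - <<'E'
from workcell import env, viewer
import cv2
print(env.read_state())
for n in("side","top","wrist"):
    print(n,viewer.calibration(n))
    cv2.imwrite(f"pics/{n}0.png",viewer.grab_frame(n)[:,:,::-1])
E
```

```text
pics
{'time': 0.0, 'joint_positions': array([-1.39282445,  0.38382733,  0.04385349,  1.59955888, -0.01793724,
        1.16124008, -0.04987609]), 'joint_velocities': array([-0.00186206, -0.00024386, -0.00160555, -0.0013712 , -0.00276966,
       -0.0009801 , -0.00032932]), 'joint_torque': array([-2.40644931e-05, -4.33465540e+01,  1.02465760e+00, -2.49508774e+01,
        1.06134531e-02,  1.11519668e-02, -1.87298944e-06]), 'tcp_pos': array([0.17672361, 0.62446914, 0.20729952]), 'tcp_rot': array([ 1.37414180e-01,  9.90512796e-01, -1.31454702e-03, -1.24651736e-04]), 'force': array([-0.80614813,  0.1576134 ,  0.03235497]), 'torque': array([ 0.03521412, -0.03407245,  0.02099935]), 'gripper_width': 1.0020588406105926}
side {'vfov': 43.46893171412986, 'cx': 251.8879713448535, 'cy': 202.9620487214288, 'xyz': array([ 0.26198649, -1.35120307,  0.83504824]), 'orientation': array([ 0.50880361, -0.04008228, -0.09185637,  0.85502907])}
top {'vfov': 55.670096207363216, 'cx': 257.365526636619, 'cy': 190.23565785495245, 'xyz': array([ 0.33481794, -0.03967221,  1.05263477]), 'orientation': array([ 0.07269539, -0.05111678, -0.70310284,  0.70551319])}
wrist {'vfov': 65.70646984690485, 'cx': 252.08719257598102, 'cy': 195.60196170764365, 'tool_from_camera': array([[-2.55484915e-04,  9.53931131e-01,  3.00025552e-01,
         7.77308553e-02],
       [ 9.99999772e-01,  5.61486885e-05,  6.73018927e-04,
         1.55694240e-04],
       [ 6.25167665e-04,  3.00025656e-01, -9.53930928e-01,
        -1.64248660e-01],
       [ 0.00000000e+00,  0.00000000e+00,  0.00000000e+00,
         1.00000000e+00]])}
```

View pics/side0.png

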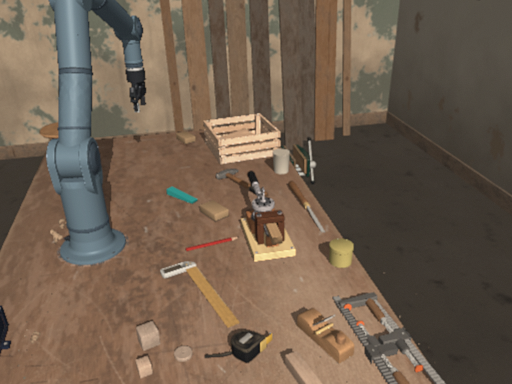

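View pics/top0.png

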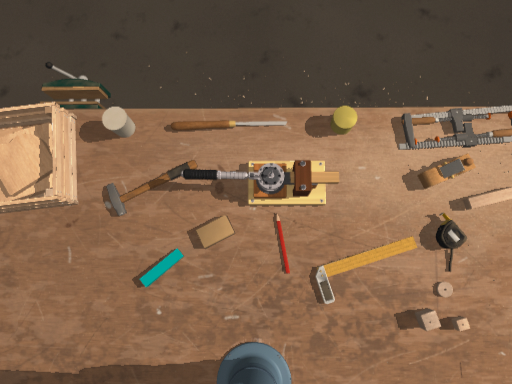

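View pics/wrist0.png

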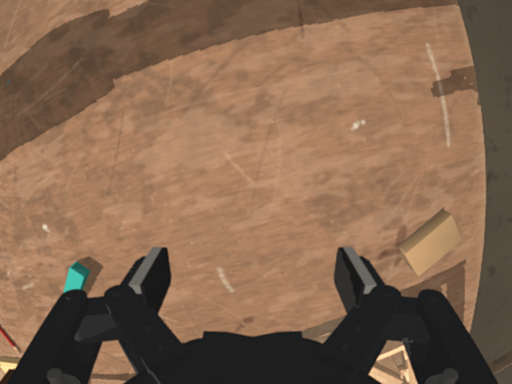

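```bash
cat > h.py <<'E'
import numpy as np, cv2
from scipy.spatial.transform import Rotation as R
from workcell import env, viewer
def ray(n,u,v):
    c=viewer.calibration(n); f=192/np.tan(np.radians(c['vfov'])/2)
    d=np.array([(u-c['cx'])/f,-(v-c['cy'])/f,-1])
    return np.array(c['xyz']),R.from_quat(c['orientation']).apply(d)
def plane(n,u,v,z):
    o,d=ray(n,u,v); return o+d*(z-o[2])/d[2]
def proj(n,p):
    c=viewer.calibration(n); f=192/np.tan(np.radians(c['vfov'])/2)
    q=R.from_quat(c['orientation']).inv().apply(np.array(p)-c['xyz'])
    return c['cx']+f*q[0]/-q[2], c['cy']-f*q[1]/-q[2]
E
python3 - <<'E'
import cv2
im=cv2.imread('pics/top0.png')
cv2.imwrite('pics/topz.png',cv2.resize(im[140:225,170:350],None,fx=4.4,fy=4.4,interpolation=cv2.INTER_CUBIC))
im=cv2.imread('pics/side0.png')
cv2.imwrite('pics/sidez.png',cv2.resize(im[160:270,215:335],None,fx=5,fy=5,interpolation=cv2.INTER_CUBIC))
E
```

```text
(no output)
```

View pics/topz.png

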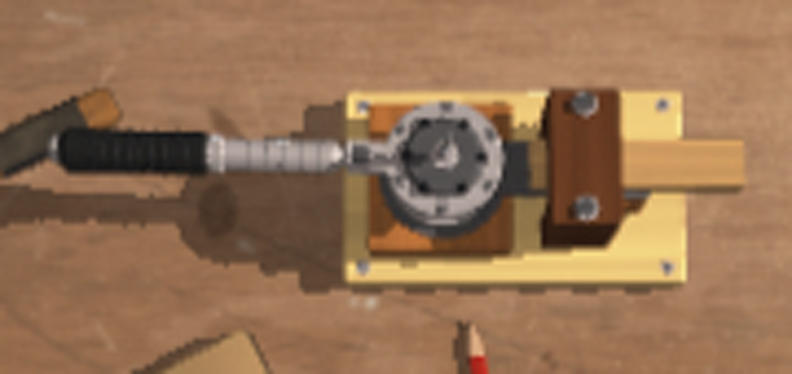

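View pics/sidez.png

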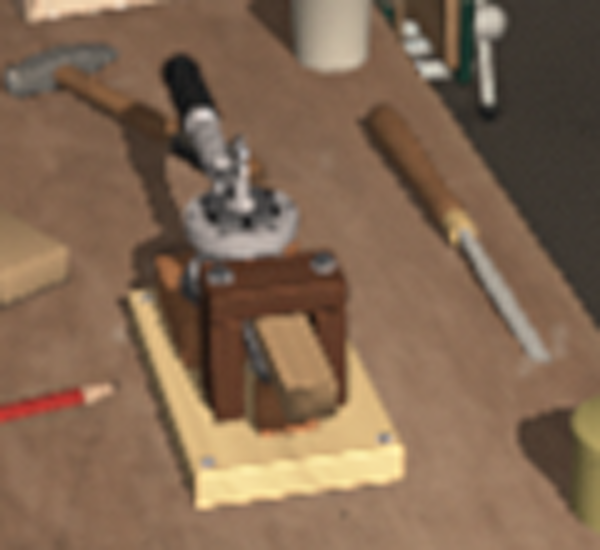

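```bash
python3 - <<'E'
from h import *
def P(u,v,z): return plane('top',170+(u+.5)/4.4-.5,140+(v+.5)/4.4-.5,z)
for n,u,v,z in [('bTL',347,92,.024),('bTR',682,92,.024),('bBR',685,282,.024),('bBL',347,282,.024),
 ('gripL',60,151,.1035),('gripR',208,153,.1035),('nutface',443,155,.116),('cutter',450,148,.163),
 ('beamTL',550,90,.114),('beamTR',620,90,.114),('beamBR',617,222,.114),('beamBL',546,222,.114),
 ('wTe',745,140,.094),('wBe',743,190,.094),('wTb',622,140,.094),('wBb',622,190,.094)]:
    print(n,P(u,v,z).round(4))
E
```

```text
bTL [0.6051 0.0189 0.024 ]
bTR [ 0.6047 -0.2022  0.024 ]
bBR [ 0.4783 -0.2008  0.024 ]
bBL [0.4779 0.0176 0.024 ]
gripL [0.5474 0.1897 0.1035]
gripR [0.546  0.0988 0.1035]
nutface [ 0.542  -0.0443  0.116 ]
cutter [ 0.5356 -0.048   0.163 ]
beamTL [ 0.5825 -0.1088  0.114 ]
beamTR [ 0.5824 -0.1508  0.114 ]
beamBR [ 0.5016 -0.1475  0.114 ]
beamBL [ 0.5016 -0.1055  0.114 ]
wTe [ 0.5561 -0.2286  0.094 ]
wBe [ 0.525  -0.2263  0.094 ]
wTb [ 0.5561 -0.1538  0.094 ]
wBb [ 0.525  -0.1532  0.094 ]
```

```bash
cat >> h.py <<'E'
def plan(target,yaw,n,tilt=None,maxs=.048,maxr=8.4):
    """rows for tool-down pose with tool x at heading yaw (deg)"""
    s=env.read_state(); p=np.array(s['tcp_pos']); q=R.from_quat(s['tcp_rot'])
    a=np.radians(yaw); x=np.array([np.cos(a),np.sin(a),0]); z=np.array([0,0,-1.]); y=np.cross(z,x)
    Q=R.from_matrix(np.array([x,y,z]).T)
    if tilt is not None: Q=R.from_rotvec(tilt)*Q
    out=[]
    for i in range(n):
        d=np.array(target)-p; L=np.linalg.norm(d); d=d*min(1,maxs/max(L,1e-9))
        rv=(q.inv()*Q).as_rotvec(); A=np.degrees(np.linalg.norm(rv)); rv=rv*min(1,maxr/max(A,1e-9))
        out.append(list((q.inv().apply(d)/.15).round(3))+list((rv/(np.pi/2)).round(3)))
        p=p+d; q=q*R.from_rotvec(rv)
    for i in range(0,n,5): print(str([[float(v) for v in r] for r in out[i:i+5]]))
    print('end',p.round(4))
def st():
    s=env.read_state(); print(round(s['time'],2),s['tcp_pos'].round(4),'F',s['force'].round(1),'w',round(s['gripper_width'],3), 'yaw',np.degrees(np.arctan2(*R.from_quat(s['tcp_rot']).as_matrix()[[1,0],0])).round(1), s['joint_positions'].round(2))
E
python3 - <<'E'
from h import *
print(plane('top',75,210,.0),plane('top',75,210,.12), plane('top',75,105,.0))
plan((.40,.24,.20),89,9)
E
```

```text
[0.4615184  0.53252065 0.        ] [0.44707459 0.46729086 0.12      ] [0.79084078 0.56381169 0.        ]
[[-0.23, -0.223, 0.006, -0.0, 0.0, 0.093], [-0.26, -0.187, 0.006, -0.0, 0.0, 0.093], [-0.284, -0.147, 0.006, -0.0, 0.0, 0.093], [-0.303, -0.104, 0.006, -0.0, 0.0, 0.093], [-0.315, -0.058, 0.006, -0.0, 0.0, 0.093]]
[[-0.32, -0.012, 0.006, -0.0, 0.0, 0.093], [-0.318, 0.035, 0.006, -0.0, 0.0, 0.093], [-0.309, 0.081, 0.006, -0.0, 0.0, 0.093], [-0.294, 0.126, 0.005, -0.0, 0.0, 0.089]]
end [0.3936 0.2511 0.2002]
```

Request:
play_rows(motion=[[-0.23, -0.22, 0, 0, 0, 0.093], [-0.26, -0.19, 0, 0, 0, 0.093], [-0.28, -0.15, 0, 0, 0, 0.093], [-0.3, -0.1, 0, 0, 0, 0.093], [-0.31, -0.06, 0, 0, 0, 0.093]], grip=-1)

```text
time: 0.65
tcp_pos: [0.2896, 0.4177, 0.2039]
tcp_rot: [0.486, 0.874, -0.002, -0.002]
force: [1.1, 0.1, -0.1]
gripper_width: 1.001
```

Request:
play_rows(motion=[[-0.32, -0.01, 0, 0, 0, 0.093], [-0.32, 0.03, 0, 0, 0, 0.093], [-0.31, 0.08, 0, 0, 0, 0.093], [-0.29, 0.13, 0, 0, 0, 0.09]])

```text
time: 1.05
tcp_pos: [0.3857, 0.2427, 0.2028]
tcp_rot: [0.722, 0.692, -0.002, -0.002]
force: [1.6, 0.2, -0.9]
gripper_width: 0.999
```

```bash
python3 - <<'E'
from h import *
st()
plan((.545,.140,.20),88.5,10)
E
```

```text
1.05 [0.3857 0.2427 0.2028] F [ 1.6  0.2 -0.9] w 0.999 yaw 87.6 [-1.07  0.01  0.43  2.07 -0.01  1.08 -0.68]
[[-0.162, 0.276, 0.003, -0.004, 0.0, -0.01], [-0.166, 0.273, 0.005, 0.0, -0.0, 0.0], [-0.166, 0.273, 0.005, 0.0, 0.0, 0.0], [-0.158, 0.259, 0.004, 0.0, 0.0, 0.0], [0.0, 0.0, 0.0, 0.0, 0.0, 0.0]]
[[0.0, 0.0, 0.0, 0.0, 0.0, 0.0], [0.0, 0.0, 0.0, 0.0, 0.0, 0.0], [0.0, 0.0, 0.0, 0.0, 0.0, 0.0], [0.0, 0.0, 0.0, 0.0, 0.0, 0.0], [0.0, 0.0, 0.0, 0.0, 0.0, 0.0]]
end [0.545 0.14  0.2  ]
```

Request:
play_rows(motion=[[-0.162, 0.276, 0.003, -0.004, 0, -0.01], [-0.166, 0.273, 0.005, 0, 0, 0], [-0.166, 0.273, 0.005, 0, 0, 0], [-0.158, 0.26, 0.004, 0, 0, 0], [0, 0, 0, 0, 0, 0]])

```text
time: 1.55
tcp_pos: [0.5508, 0.125, 0.1994]
tcp_rot: [0.721, 0.693, -0.0, 0.001]
force: [-0.0, -0.3, 0.9]
gripper_width: 0.999
```

```bash
python3 - <<'E'
from h import *
st()
cv2.imwrite('pics/w1.png',viewer.grab_frame('wrist')[:,:,::-1])
plan((.545,.140,.075),88.5,5)
E
```

```text
1.55 [0.5508 0.125  0.1994] F [-0.  -0.3  0.9] w 0.999 yaw 87.8 [-0.81  0.26  0.6   1.84 -0.16  1.09 -0.19]
[[0.032, -0.009, 0.318, -0.001, 0.0, -0.006], [0.032, -0.01, 0.318, 0.0, -0.0, 0.0], [0.019, -0.006, 0.19, -0.0, -0.0, 0.0], [0.0, 0.0, 0.0, 0.0, 0.0, 0.0], [0.0, 0.0, 0.0, 0.0, 0.0, 0.0]]
end [0.545 0.14  0.075]
```

View pics/w1.png

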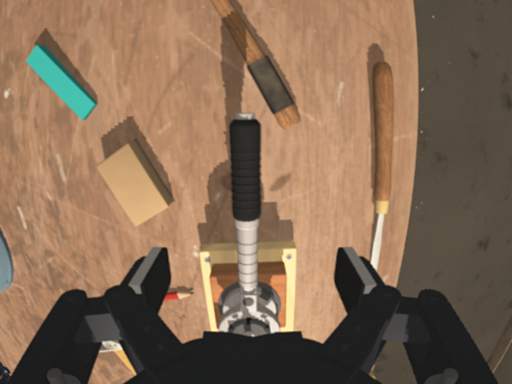

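The wrist view shows the handle upright at column ~246, between the jaws (cols 165–340). The chisel is to the right and the grip spans rows 118–220. I'm going down now.

Request:
play_rows(motion=[[0.032, -0.01, 0.318, 0, 0, -0.006], [0.032, -0.01, 0.318, 0, 0, 0], [0.02, -0.006, 0.17, 0, 0, 0], [0, 0, 0, 0, 0, 0]])

```text
time: 2.0
tcp_pos: [0.5434, 0.1462, 0.076]
tcp_rot: [0.715, 0.699, 0.002, -0.002]
force: [-0.6, -0.3, 0.0]
gripper_width: 0.999
```

```bash
python3 - <<'E'
from h import *
st()
plan((.545,.140,.075),88.5,2)
E
```

```text
2.0 [0.5434 0.1462 0.076 ] F [-0.6 -0.3  0. ] w 0.999 yaw 88.7 [-0.78  0.42  0.53  1.94 -0.28  0.86 -0.12]
[[-0.041, 0.012, 0.006, -0.001, -0.004, 0.002], [0.0, 0.0, 0.0, 0.0, 0.0, -0.0]]
end [0.545 0.14  0.075]
```

Request:
play_rows(motion=[[0, 0.09, 0.005, 0, -0.003, 0], [0, 0.07, 0, 0, 0, 0], [0, 0.04, 0, 0, 0, 0], [0, 0.03, 0, 0, 0, 0]])

```text
time: 2.4
tcp_pos: [0.582, 0.149, 0.0797]
tcp_rot: [0.713, 0.701, 0.003, -0.0]
force: [-0.8, 0.3, 0.3]
gripper_width: 1.002
```

Request:
play_rows(motion=[[-0.02, 0.04, 0.02, 0, 0, 0.018], [-0.01, 0.04, 0.005, 0, 0, 0.018], [-0.006, 0.04, 0, 0, 0, 0.018]])

```text
time: 2.7
tcp_pos: [0.6015, 0.145, 0.0798]
tcp_rot: [0.744, 0.668, 0.005, -0.003]
force: [-2.8, -0.5, 1.8]
gripper_width: 0.997
```

```bash
python3 - <<'E'
from h import *
st()
cv2.imwrite('pics/w2.png',viewer.grab_frame('wrist')[:,:,::-1])
E
```

```text
2.7 [0.6015 0.145  0.0798] F [-2.8 -0.5  1.8] w 0.997 yaw 83.8 [-0.72  0.51  0.54  1.8  -0.33  0.91 -0.14]
```

View pics/w2.png

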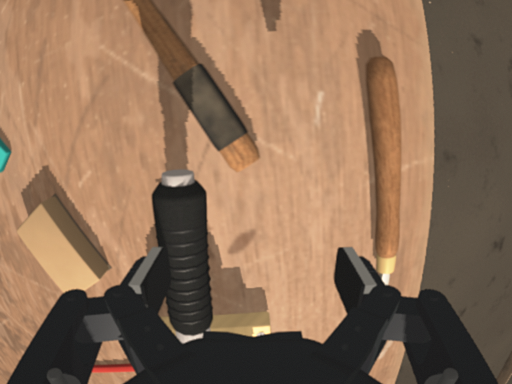

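Request:
play_rows(motion=[[-0.011, 0.055, 0.03, 0, 0, 0.027], [-0.011, 0.055, 0.01, 0, 0, 0.027], [-0.011, 0.055, 0.005, 0, 0, 0.027]])

```text
time: 3.05
tcp_pos: [0.63, 0.1351, 0.0788]
tcp_rot: [0.788, 0.615, 0.007, -0.003]
force: [-3.3, -1.4, 7.0]
gripper_width: 1.0
```

Request:
play_rows(motion=[[-0.011, 0.05, 0, 0, 0, 0.025], [-0.011, 0.05, 0, 0, 0, 0.025]])

```text
time: 3.25
tcp_pos: [0.6434, 0.1274, 0.0799]
tcp_rot: [0.814, 0.581, 0.006, -0.004]
force: [-4.3, 1.0, 6.5]
gripper_width: 0.997
```

```bash
python3 - <<'E'
from h import *
st()
N=np.array([.5415,-.0455]); s=env.read_state(); M=R.from_quat(s['tcp_rot']).as_matrix()
print('p in tool',M.T@np.r_[s['tcp_pos'][:2]-N,0], 'tang F',M.T@s['force'])
cv2.imwrite('pics/w3.png',viewer.grab_frame('wrist')[:,:,::-1])
E
```

```text
3.25 [0.6434 0.1274 0.0799] F [-4.3  1.   6.5] w 0.997 yaw 71.0 [-0.69  0.59  0.58  1.71 -0.4   0.96 -0.29]
p in tool [0.19659081 0.04023911 0.00285469] tang F [-0.37676291 -4.37042305 -6.471962  ]
```

View pics/w3.png

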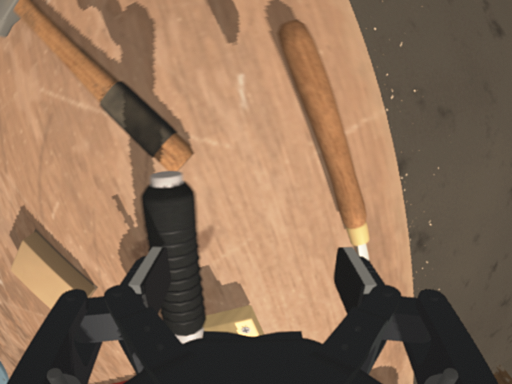

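Request:
play_rows(motion=[[-0.009, 0.04, 0, 0, 0, 0.02], [-0.009, 0.04, 0, 0, 0, 0.02]])

```text
time: 3.5
tcp_pos: [0.657, 0.12, 0.0805]
tcp_rot: [0.834, 0.552, 0.008, -0.003]
force: [0.3, 0.6, -0.1]
gripper_width: 1.0
```

Request:
play_rows(motion=[[-0.009, 0.04, 0, 0, 0, 0.02], [-0.009, 0.04, 0, 0, 0, 0.02]])

```text
time: 3.7
tcp_pos: [0.6686, 0.1116, 0.0796]
tcp_rot: [0.852, 0.523, 0.008, -0.003]
force: [-1.2, -0.1, -0.5]
gripper_width: 1.001
```

```bash
cat >> h.py <<'E'
N=np.array([.5415,-.0455])
def ts():
    st(); s=env.read_state(); M=R.from_quat(s['tcp_rot']).as_matrix()
    print('p in tool',(M.T@np.r_[s['tcp_pos'][:2]-N,0]).round(4), 'tool F',(M.T@s['force']).round(1))
E
python3 -c "
from h import *
ts()"
```

```text
3.7 [0.6686 0.1116 0.0796] F [-1.2 -0.1 -0.5] w 1.001 yaw 63.1 [-0.66  0.63  0.61  1.66 -0.43  0.98 -0.38]
p in tool [0.1976 0.0424 0.0034] tool F [-0.7 -1.   0.5]
```

```bash
python3 - <<'E'
from h import *
cv2.imwrite('pics/w4.png',viewer.grab_frame('wrist')[:,:,::-1])
im=viewer.grab_frame('top')[:,:,::-1]
cv2.imwrite('pics/t4.png',cv2.resize(im[80:225,150:350],None,fx=4,fy=4,interpolation=cv2.INTER_CUBIC))
im=viewer.grab_frame('side')[:,:,::-1]
cv2.imwrite('pics/s4.png',cv2.resize(im[100:270,195:355],None,fx=3.5,fy=3.5,interpolation=cv2.INTER_CUBIC))
E
```

```text
(no output)
```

View pics/w4.png

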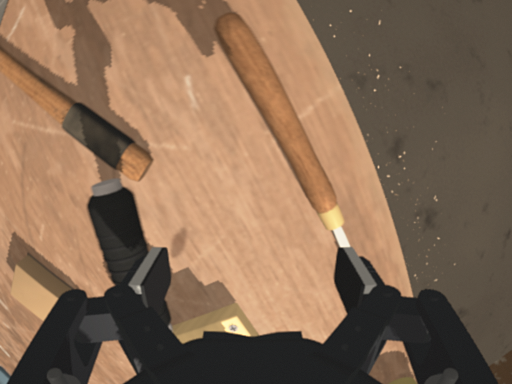

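View pics/t4.png

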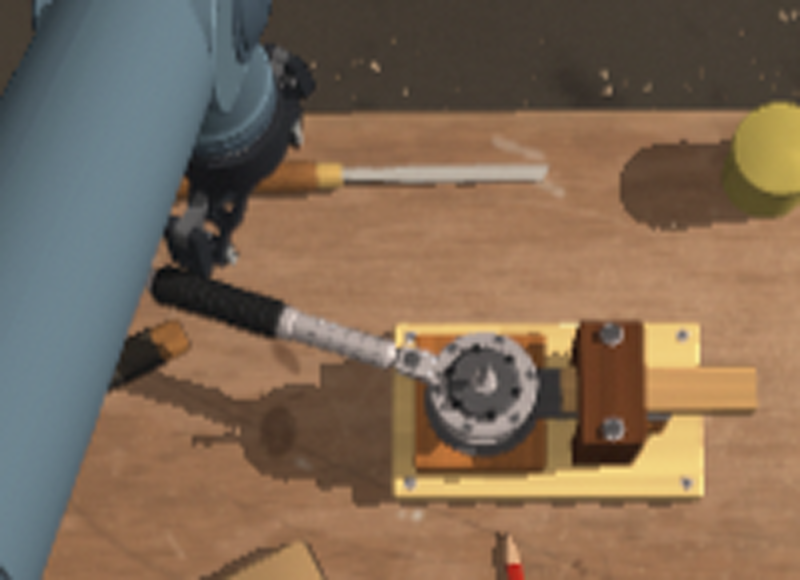

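View pics/s4.png

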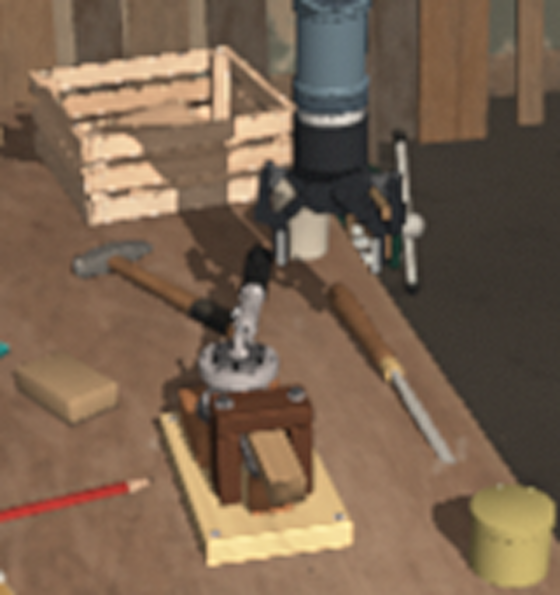

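```bash
python3 - <<'E'
from h import *
def P(u,v,z): return plane('top',150+(u+.5)/4-.5,80+(v+.5)/4-.5,z)
a=P(160,286,.1035);b=P(282,316,.1035);print(a,b,(a+b)/2)
m=(a+b)/2; print(np.linalg.norm(m[:2]-N),np.degrees(np.arctan2(*(m[:2]-N)[::-1])))
E
```

```text
[0.61083752 0.1748879  0.1035    ] [0.58963208 0.09113426 0.1035    ] [0.6002348  0.13301108 0.1035    ]
0.18792546797775742 71.78744559800731
```

Request:
play_rows(motion=[[0, 0.05, -0.2, 0, 0, 0], [0, 0, -0.3, 0, 0, 0], [0, 0, -0.15, 0, 0, 0]], grip=1)

```text
time: 4.15
tcp_pos: [0.6692, 0.107, 0.1728]
tcp_rot: [0.851, 0.524, 0.001, -0.005]
force: [0.1, 0.6, -0.4]
gripper_width: 0.509
```

```bash
python3 - <<'E'
from h import *
ts()
plan((.556,.144,.165),71.8,5)
E
```

```text
4.15 [0.6692 0.107  0.1728] F [ 0.1  0.6 -0.4] w 0.509 yaw 63.3 [-0.69  0.54  0.66  1.58 -0.36  1.15 -0.42]
p in tool [0.1936 0.0454 0.0011] tool F [ 0.6 -0.1  0.4]
[[-0.048, -0.316, 0.023, -0.004, -0.005, -0.093], [-0.001, -0.319, 0.021, -0.0, -0.0, -0.002], [-0.0, -0.155, 0.01, 0.0, 0.0, 0.0], [0.0, 0.0, 0.0, 0.0, 0.0, -0.0], [0.0, 0.0, 0.0, 0.0, 0.0, -0.0]]
end [0.556 0.144 0.165]
```

Request:
play_rows(motion=[[-0.048, -0.316, 0.01, -0.004, -0.005, -0.09], [0, -0.32, 0, 0, 0, 0], [0, -0.15, 0, 0, 0, 0], [0, 0, 0, 0, 0, 0]])

```text
time: 4.55
tcp_pos: [0.5576, 0.1449, 0.1753]
tcp_rot: [0.811, 0.585, 0.005, 0.002]
force: [0.2, 0.3, -0.5]
gripper_width: 0.0
```

```bash
python3 - <<'E'
from h import *
ts()
plan((.556,.144,.075),71.8,5)
E
```

```text
4.55 [0.5576 0.1449 0.1753] F [ 0.2  0.3 -0.5] w 0.0 yaw 71.7 [-0.89  0.32  0.67  1.85 -0.22  1.04 -0.45]
p in tool [ 0.1858 -0.0446  0.0004] tool F [0.3 0.1 0.5]
[[-0.006, -0.007, 0.32, 0.006, -0.003, -0.002], [-0.004, -0.004, 0.32, -0.0, 0.0, 0.0], [-0.0, -0.0, 0.028, -0.0, -0.0, 0.0], [0.0, 0.0, 0.0, -0.0, 0.0, 0.0], [0.0, 0.0, 0.0, 0.0, 0.0, 0.0]]
end [0.556 0.144 0.075]
```

Request:
play_rows(motion=[[0, -0.02, 0.3, 0.006, -0.003, 0], [0, 0, 0.25, 0, 0, 0], [0, 0, 0.06, 0, 0, 0], [0, 0, 0, 0, 0, 0]])

```text
time: 4.95
tcp_pos: [0.5605, 0.1475, 0.0846]
tcp_rot: [0.81, 0.586, 0.005, 0.001]
force: [1.0, -0.9, 0.1]
gripper_width: 0.001
```

```bash
python3 - <<'E'
from h import *
ts()
cv2.imwrite('pics/w5.png',viewer.grab_frame('wrist')[:,:,::-1])
E
```

```text
4.95 [0.5605 0.1475 0.0846] F [ 1.  -0.9  0.1] w 0.001 yaw 71.8 [-0.83  0.45  0.61  1.9  -0.33  0.88 -0.37]
p in tool [ 0.1893 -0.0423  0.0009] tool F [-0.5  1.2 -0.1]
```

View pics/w5.png

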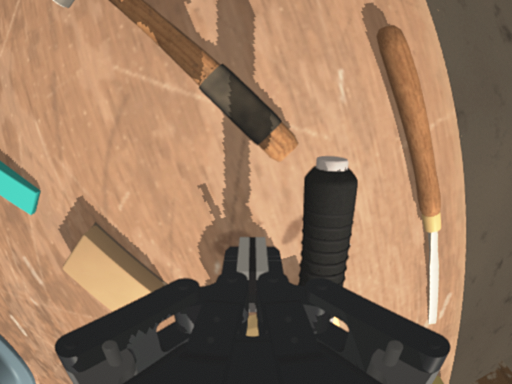

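Request:
play_rows(motion=[[0, 0, 0.06, 0, 0, 0], [0, 0.05, 0.01, 0, 0, 0], [0, 0.04, 0, 0, 0, 0]])

```text
time: 5.3
tcp_pos: [0.5777, 0.1436, 0.078]
tcp_rot: [0.81, 0.586, 0.008, 0.002]
force: [-5.0, 1.7, 2.8]
gripper_width: -0.005
```

```bash
python3 - <<'E'
from h import *
ts()
E
```

```text
5.3 [0.5777 0.1436 0.078 ] F [-5.   1.7  2.8] w -0.005 yaw 71.7 [-0.8   0.48  0.6   1.87 -0.35  0.88 -0.35]
p in tool [ 0.1909 -0.0249  0.0018] tool F [ 0.1 -5.2 -2.8]
```

Request:
play_rows(motion=[[0.004, 0.027, 0, 0, 0, 0.0135], [0.004, 0.027, 0, 0, 0, 0.0135]])

```text
time: 5.5
tcp_pos: [0.5794, 0.1442, 0.0774]
tcp_rot: [0.823, 0.568, 0.002, -0.005]
force: [-8.3, 1.0, 4.5]
gripper_width: 0.001
```

Request:
play_rows(motion=[[0.004, 0.027, 0, 0, 0, 0.0135], [0.004, 0.027, 0, 0, 0, 0.0135]])

```text
time: 5.7
tcp_pos: [0.5805, 0.1446, 0.0773]
tcp_rot: [0.835, 0.55, -0.004, -0.011]
force: [-8.0, 1.5, 6.3]
gripper_width: -0.002
```

```bash
python3 - <<'E'
from h import *
ts()
E
```

```text
5.7 [0.5805 0.1446 0.0773] F [-8.   1.5  6.3] w -0.002 yaw 66.8 [-0.79  0.51  0.61  1.84 -0.38  0.93 -0.41]
p in tool [ 0.19   -0.0392  0.0018] tool F [-1.7 -8.1 -6.1]
```

Request:
play_rows(motion=[[0.005, 0.038, 0, 0, 0, 0]])

```text
time: 5.8
tcp_pos: [0.582, 0.1442, 0.0772]
tcp_rot: [0.835, 0.55, -0.008, -0.015]
force: [-8.6, 1.0, 6.9]
gripper_width: 0.001
```

Request:
play_rows(motion=[[0.005, 0.042, 0, 0, 0, 0]])

```text
time: 5.9
tcp_pos: [0.5842, 0.1436, 0.0774]
tcp_rot: [0.835, 0.551, -0.012, -0.018]
force: [-9.8, -0.4, 6.3]
gripper_width: 0.003
```

```bash
python3 - <<'E'
from h import *
ts()
s=env.read_state(); p=s['tcp_pos']
plan(p,67,1)
E
```

```text
5.9 [0.5842 0.1436 0.0774] F [-9.8 -0.4  6.3] w 0.003 yaw 66.8 [-0.77  0.52  0.6   1.81 -0.39  0.96 -0.39]
p in tool [ 0.1906 -0.0351  0.0016] tool F [-4.3 -9.1 -5.9]
[[0.0, 0.0, 0.0, -0.028, -0.0, -0.002]]
end [0.5842 0.1436 0.0774]
```

Request:
play_rows(motion=[[0.0, 0.05, 0, -0.02, 0, 0]])

```text
time: 6.0
tcp_pos: [0.588, 0.142, 0.0774]
tcp_rot: [0.835, 0.551, -0.006, -0.008]
force: [-9.1, 3.4, 7.0]
gripper_width: -0.002
```

Request:
play_rows(motion=[[0.0, 0.05, 0, -0.02, 0, 0]])

```text
time: 6.1
tcp_pos: [0.5905, 0.1412, 0.077]
tcp_rot: [0.835, 0.551, -0.001, 0.001]
force: [-11.0, 2.0, 6.8]
gripper_width: -0.004
```

Request:
play_rows(motion=[[0.0, 0.05, 0, -0.005, 0, 0]])

```text
time: 6.2
tcp_pos: [0.5918, 0.1408, 0.0767]
tcp_rot: [0.834, 0.552, -0.003, -0.001]
force: [-11.6, 2.3, 8.5]
gripper_width: -0.003
```

Request:
play_rows(motion=[[0.0, 0.05, 0, -0.01, 0, 0]])

```text
time: 6.3
tcp_pos: [0.5938, 0.1401, 0.0767]
tcp_rot: [0.834, 0.552, -0.003, 0.001]
force: [-11.6, 2.3, 7.2]
gripper_width: -0.001
```

```bash
python3 - <<'E'
from h import *
ts()
E
```

```text
6.3 [0.5938 0.1401 0.0767] F [-11.6   2.3   7.2] w -0.001 yaw 67.0 [-0.79  0.52  0.62  1.82 -0.37  0.92 -0.41]
p in tool [ 0.1913 -0.0243 -0.0011] tool F [ -2.5 -11.6  -7.2]
```

Request:
play_rows(motion=[[0.0, 0.052, 0, -0.01, 0, 0.008]])

```text
time: 6.4
tcp_pos: [0.5955, 0.1395, 0.0765]
tcp_rot: [0.837, 0.547, -0.003, 0.003]
force: [-12.5, 3.2, 10.0]
gripper_width: -0.003
```

Request:
play_rows(motion=[[0.0, 0.052, 0, -0.01, 0, 0.008]])

```text
time: 6.5
tcp_pos: [0.5972, 0.139, 0.0765]
tcp_rot: [0.84, 0.542, -0.003, 0.004]
force: [-10.6, 3.8, 9.3]
gripper_width: -0.003
```

Request:
play_rows(motion=[[0.0, 0.052, 0, -0.008, 0, 0.008]])

```text
time: 6.6
tcp_pos: [0.5986, 0.1387, 0.0764]
tcp_rot: [0.843, 0.537, -0.004, 0.005]
force: [-12.7, 2.9, 9.8]
gripper_width: -0.001
```

```bash
python3 - <<'E'
from h import *
ts()
im=viewer.grab_frame('top')[:,:,::-1]
cv2.imwrite('pics/t6.png',cv2.resize(im[80:225,150:350],None,fx=4,fy=4,interpolation=cv2.INTER_CUBIC))
cv2.imwrite('pics/w6.png',viewer.grab_frame('wrist')[:,:,::-1])
E
```

```text
6.6 [0.5986 0.1387 0.0764] F [-12.7   2.9   9.8] w -0.001 yaw 65.0 [-0.79  0.54  0.63  1.81 -0.37  0.92 -0.44]
p in tool [ 0.191  -0.0261 -0.0024] tool F [ -2.8 -12.7  -9.8]
```

View pics/t6.png

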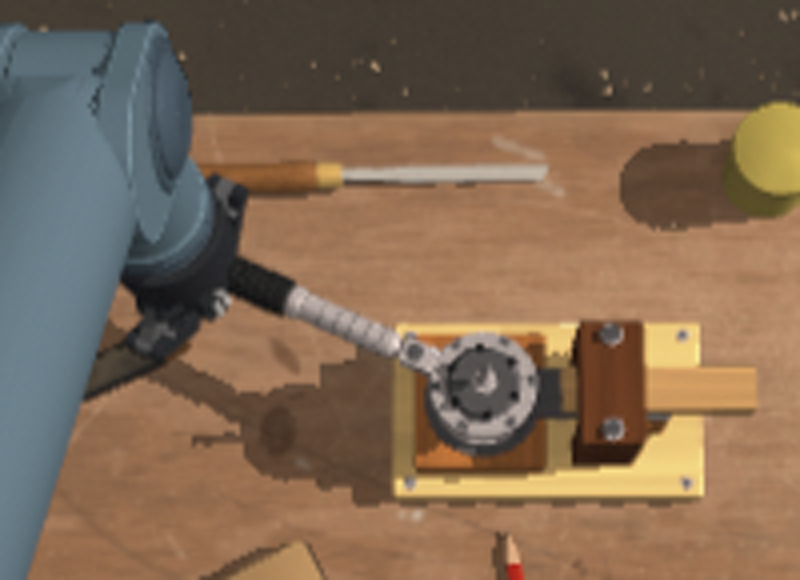

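View pics/w6.png

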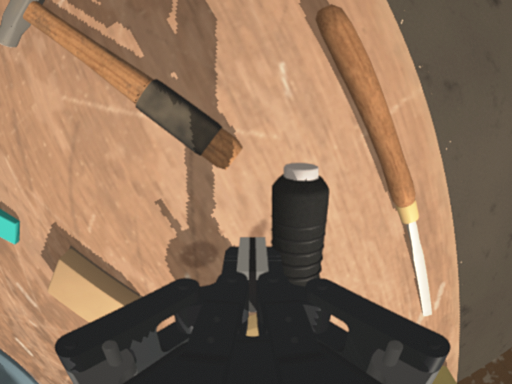

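Request:
play_rows(motion=[[0.0, 0.053, -0.01, -0.006, 0, 0.006]])

```text
time: 6.8
tcp_pos: [0.5994, 0.138, 0.0773]
tcp_rot: [0.845, 0.534, -0.007, 0.003]
force: [-12.4, 3.5, 5.0]
gripper_width: -0.001
```

Request:
play_rows(motion=[[0.0, 0.054, -0.01, -0.006, 0, 0.006]])

```text
time: 6.9
tcp_pos: [0.5995, 0.1378, 0.0776]
tcp_rot: [0.848, 0.531, -0.011, 0.001]
force: [-11.6, 4.4, 4.1]
gripper_width: 0.001
```

Request:
play_rows(motion=[[0.0, 0.058, -0.003, -0.015, 0, 0]])

```text
time: 7.0
tcp_pos: [0.6007, 0.1375, 0.0769]
tcp_rot: [0.847, 0.531, -0.01, 0.005]
force: [-11.6, 4.2, 7.3]
gripper_width: 0.003
```

Request:
play_rows(motion=[[0.0, 0.06, 0, -0.015, 0, 0]])

```text
time: 7.1
tcp_pos: [0.6025, 0.137, 0.0762]
tcp_rot: [0.847, 0.532, -0.008, 0.01]
force: [-12.4, 2.8, 9.4]
gripper_width: -0.004
```

```bash
python3 - <<'E'
from h import *
ts()
E
```

```text
7.1 [0.6025 0.137  0.0762] F [-12.4   2.8   9.4] w -0.004 yaw 64.3 [-0.8   0.55  0.63  1.8  -0.36  0.93 -0.46]
p in tool [ 0.1908 -0.0242 -0.0048] tool F [ -3.  -12.3  -9.5]
```

Request:
play_rows(motion=[[0.0, 0.06, -0.004, 0.005, 0, 0]])

```text
time: 7.2
tcp_pos: [0.6034, 0.1366, 0.0765]
tcp_rot: [0.846, 0.533, -0.016, 0.0]
force: [-12.5, 2.3, 9.6]
gripper_width: -0.001
```

Request:
play_rows(motion=[[0.0, 0.06, -0.004, 0, 0, 0]])

```text
time: 7.3
tcp_pos: [0.6063, 0.1353, 0.0771]
tcp_rot: [0.845, 0.534, -0.021, -0.005]
force: [-10.3, 1.8, 7.4]
gripper_width: 0.004
```

```bash
python3 - <<'E'
from h import *
ts()
plan(env.read_state()['tcp_pos'],64,1)
im=viewer.grab_frame('top')[:,:,::-1]
cv2.imwrite('pics/t7.png',cv2.resize(im[125:185,200:300],None,fx=7,fy=7,interpolation=cv2.INTER_CUBIC))
E
```

```text
7.3 [0.6063 0.1353 0.0771] F [-10.3   1.8   7.4] w 0.004 yaw 64.6 [-0.76  0.57  0.62  1.76 -0.38  0.98 -0.43]
p in tool [ 0.191  -0.0193 -0.0052] tool F [ -3.  -10.3  -7. ]
[[0.0, 0.0, 0.0, -0.019, 0.019, 0.006]]
end [0.6063 0.1353 0.0771]
```

View pics/t7.png

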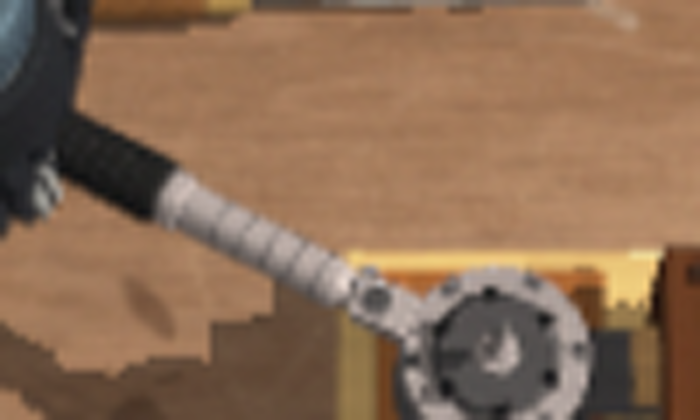

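```bash
python3 - <<'E'
from h import *
def P(u,v,z,): return plane('top',200+(u+.5)/7-.5,125+(v+.5)/7-.5,z)
nut=P(496,357,.116); print('nut ring',nut)
pv=P(376,297,.112); print('pivot',pv,np.linalg.norm(pv[:2]-N))
a=P(100,163,.1035);b=P(335,283,.1035)
d=a-b;print('handle',np.degrees(np.arctan2(d[1],d[0])),a,b)
for c in (N,nut[:2]): 
  e=(pv[:2]-c);print('head',np.degrees(np.arctan2(e[1],e[0])))
# compare with first image: grip line direction & offset wrt N
E
```

```text
nut ring [ 0.53998187 -0.04463602  0.116     ]
pivot [0.56419842 0.00089923 0.112     ] 0.051653716926864664
handle 62.39816559273497 [0.61985781 0.10895921 0.1035    ] [0.57181232 0.01706384 0.1035    ]
head 63.93220320939709
head 61.99507216716035
```

Request:
play_rows(motion=[[0.0, 0.05, 0, -0.012, 0.01, 0]])

```text
time: 7.45
tcp_pos: [0.6108, 0.1337, 0.0771]
tcp_rot: [0.845, 0.534, -0.012, -0.004]
force: [-7.2, 3.0, 5.5]
gripper_width: -0.006
```

Request:
play_rows(motion=[[0, -0.08, 0, 0, 0, 0], [0, -0.15, 0, 0, 0, 0], [0, -0.15, 0, 0, 0, 0], [0, 0, 0, 0, 0, 0]])

```text
time: 7.85
tcp_pos: [0.5577, 0.1596, 0.0801]
tcp_rot: [0.846, 0.533, -0.011, -0.005]
force: [-0.1, -0.8, -0.3]
gripper_width: 0.001
```

```bash
python3 - <<'E'
from h import *
ts()
im=viewer.grab_frame('top')[:,:,::-1]
cv2.imwrite('pics/t8.png',cv2.resize(im[125:185,200:300],None,fx=7,fy=7,interpolation=cv2.INTER_CUBIC))
cv2.imwrite('pics/w8.png',viewer.grab_frame('wrist')[:,:,::-1])
E
```

```text
7.85 [0.5577 0.1596 0.0801] F [-0.1 -0.8 -0.3] w 0.001 yaw 64.4 [-0.86  0.48  0.63  1.88 -0.35  0.92 -0.5 ]
p in tool [ 0.192  -0.0739 -0.0011] tool F [-0.8  0.3  0.3]
```

View pics/t8.png

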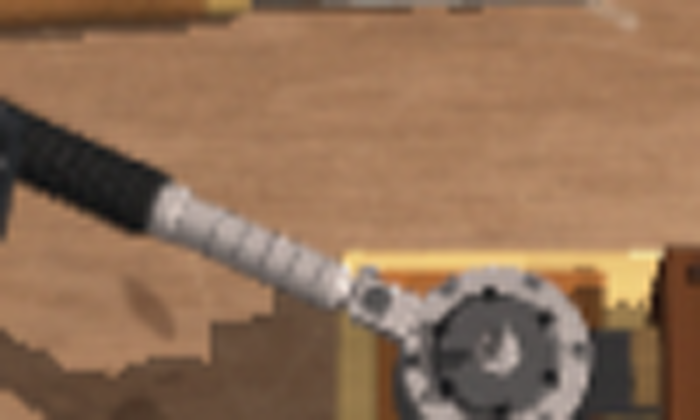

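View pics/w8.png

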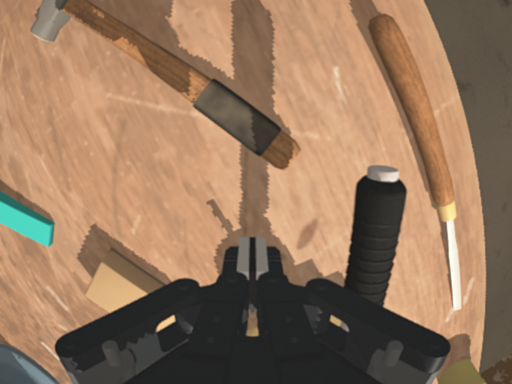

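Request:
play_rows(motion=[[0, -0.02, -0.3, 0, 0, 0], [0, 0, -0.3, 0, 0, 0], [0, 0, -0.3, 0, 0, 0], [0, 0, -0.2, 0, 0, 0]], grip=-1)

```text
time: 8.35
tcp_pos: [0.5633, 0.1549, 0.2472]
tcp_rot: [0.848, 0.529, -0.014, -0.001]
force: [1.0, 0.6, 0.0]
gripper_width: 0.684
```

```bash
python3 - <<'E'
from h import *
ts()
plan((.5405,-.195,.24),90,10)
E
```

```text
8.35 [0.5633 0.1549 0.2472] F [1.  0.6 0. ] w 0.684 yaw 63.9 [-0.94  0.29  0.73  1.72 -0.2   1.23 -0.62]
p in tool [ 0.1896 -0.0686 -0.0033] tool F [ 1.   0.6 -0.1]
[[-0.296, 0.122, 0.011, -0.004, 0.004, -0.093], [-0.31, 0.077, 0.01, -0.004, 0.004, -0.093], [-0.318, 0.031, 0.009, -0.004, 0.004, -0.093], [-0.32, -0.016, 0.007, -0.0, 0.0, -0.01], [-0.319, -0.021, 0.007, -0.0, -0.0, 0.0]]
[[-0.319, -0.021, 0.007, -0.0, 0.0, 0.0], [-0.319, -0.021, 0.007, 0.0, 0.0, 0.0], [-0.098, -0.006, 0.002, 0.0, 0.0, 0.0], [0.0, 0.0, 0.0, 0.0, 0.0, 0.0], [0.0, 0.0, 0.0, 0.0, 0.0, 0.0]]
end [ 0.5405 -0.195   0.24  ]
```

Request:
play_rows(motion=[[-0.3, 0.12, 0, -0.004, 0.004, -0.09], [-0.31, 0.08, 0, -0.004, 0.004, -0.09], [-0.32, 0.03, 0, -0.004, 0.004, -0.09], [-0.32, -0.016, 0, 0, 0, -0.01], [-0.32, -0.02, 0, 0, 0, 0]])

```text
time: 8.85
tcp_pos: [0.5611, -0.0835, 0.2605]
tcp_rot: [0.707, 0.707, 0.012, 0.009]
force: [0.8, -0.5, 0.0]
gripper_width: 1.001
```

```bash
python3 - <<'E'
from h import *
ts()
plan((.5405,-.195,.23),90,5)
E
```

```text
8.85 [ 0.5611 -0.0835  0.2605] F [ 0.8 -0.5  0. ] w 1.001 yaw 90.0 [-0.61  0.2   0.79  1.79 -0.16  1.18  0.22]
p in tool [-0.038   0.0196  0.0004] tool F [-0.5  0.8  0. ]
[[-0.304, -0.058, 0.08, 0.019, -0.002, -0.0], [-0.304, -0.056, 0.083, -0.0, -0.0, -0.0], [-0.135, -0.025, 0.037, 0.0, 0.0, 0.0], [0.0, 0.0, 0.0, -0.0, -0.0, -0.0], [0.0, 0.0, 0.0, -0.0, -0.0, 0.0]]
end [ 0.5405 -0.195   0.23  ]
```

Request:
play_rows(motion=[[-0.3, -0.06, 0.08, 0.019, 0, 0], [-0.3, -0.056, 0.06, 0, 0, 0], [-0.1, -0.02, 0.03, 0, 0, 0], [0, 0, 0, 0, 0, 0]])

```text
time: 9.25
tcp_pos: [0.5405, -0.2109, 0.2394]
tcp_rot: [0.716, 0.698, 0.001, 0.007]
force: [0.2, -0.3, -0.8]
gripper_width: 1.001
```

```bash
python3 - <<'E'
from h import *
ts()
cv2.imwrite('pics/w9.png',viewer.grab_frame('wrist')[:,:,::-1])
im=viewer.grab_frame('side')[:,:,::-1]
cv2.imwrite('pics/s9.png',cv2.resize(im[100:270,195:355],None,fx=3.5,fy=3.5,interpolation=cv2.INTER_CUBIC))
plan((.5405,-.195,.12),90,5)
E
```

```text
9.25 [ 0.5405 -0.2109  0.2394] F [ 0.2 -0.3 -0.8] w 1.001 yaw 88.6 [-0.41  0.28  0.85  1.78 -0.22  1.17  0.48]
p in tool [-0.1654  0.0031  0.0013] tool F [-0.3  0.2  0.8]
[[0.036, -0.008, 0.318, 0.007, 0.004, -0.013], [0.034, -0.003, 0.318, -0.0, -0.0, 0.0], [0.017, -0.002, 0.163, -0.0, 0.0, 0.0], [0.0, 0.0, 0.0, 0.0, 0.0, 0.0], [0.0, 0.0, 0.0, 0.0, 0.0, 0.0]]
end [ 0.5405 -0.195   0.12  ]
```

View pics/w9.png

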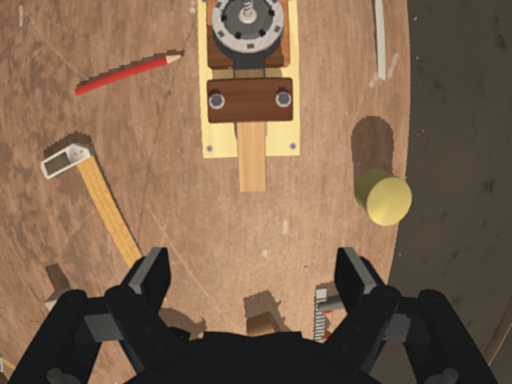

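View pics/s9.png

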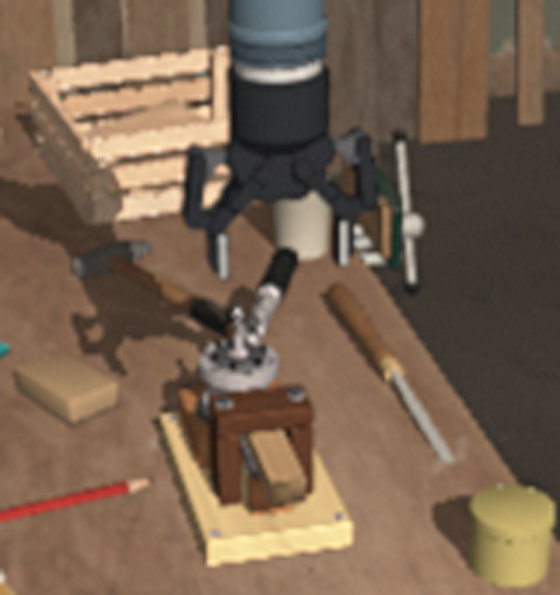

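```bash
cat >> h.py <<'E'
def wplane(u,v,z,s=None):
    s=s or env.read_state(); c=viewer.calibration('wrist'); f=192/np.tan(np.radians(c['vfov'])/2)
    a=np.array([u-c['cx'],v-c['cy']]); r=np.linalg.norm(a); t=r/f
    d=np.array([np.sin(t)*a[0]/r,-np.sin(t)*a[1]/r,-np.cos(t)])
    T=np.array(c['tool_from_camera']); M=R.from_quat(s['tcp_rot']).as_matrix()
    o=M@T[:3,3]+s['tcp_pos']; D=M@T[:3,:3]@d
    return o+D*(z-o[2])/D[2]
E
python3 - <<'E'
from h import *
for n,u,v,z in [('wL',240,191,.094),('wR',266,191,.094),('wbL',237,124,.094),('wbR',266,124,.094),('bL',208,123,.114),('bR',292,121,.114),('bTL',208,80,.114),('bTR',292,78,.114),('baseL',204,157,.024),('baseR',299,154,.024)]:
    print(n,wplane(u,v,z).round(4))
E
```

```text
wL [ 0.529  -0.2237  0.094 ]
wR [ 0.5573 -0.2244  0.094 ]
wbL [ 0.528  -0.1511  0.094 ]
wbR [ 0.558  -0.1518  0.094 ]
bL [ 0.5006 -0.1477  0.114 ]
bR [ 0.5823 -0.1475  0.114 ]
bTL [ 0.5021 -0.1055  0.114 ]
bTR [ 0.5826 -0.1052  0.114 ]
baseL [ 0.4808 -0.1975  0.024 ]
baseR [ 0.6047 -0.1963  0.024 ]
```

Request:
play_rows(motion=[[0.03, -0.005, 0.318, 0.007, 0.004, -0.013], [0.03, 0, 0.318, 0, 0, 0], [0.012, 0, 0.2, 0, 0, 0], [0, 0, 0, 0, 0, 0]])

```text
time: 9.75
tcp_pos: [0.5523, -0.1882, 0.1151]
tcp_rot: [0.702, 0.713, 0.006, 0.004]
force: [-0.5, 0.8, 0.4]
gripper_width: 0.996
```

```bash
python3 - <<'E'
from h import *
ts()
plan((.542,-.197,.058),90,5)
E
```

```text
9.75 [ 0.5523 -0.1882  0.1151] F [-0.5  0.8  0.4] w 0.996 yaw 90.9 [-0.35  0.44  0.75  1.88 -0.37  0.95  0.59]
p in tool [-0.1429  0.0085 -0.0003] tool F [ 0.8 -0.5 -0.4]
[[-0.048, -0.061, 0.311, 0.008, -0.002, 0.01], [-0.011, -0.012, 0.069, -0.0, 0.0, 0.0], [0.0, 0.0, 0.0, 0.0, 0.0, 0.0], [0.0, 0.0, 0.0, 0.0, 0.0, 0.0], [0.0, 0.0, 0.0, 0.0, 0.0, 0.0]]
end [ 0.542 -0.197  0.058]
```

Request:
play_rows(motion=[[-0.06, -0.065, 0.27, 0.008, 0, 0.01], [-0.01, -0.01, 0.06, 0, 0, 0], [0, 0, 0, 0, 0, 0]])

```text
time: 10.05
tcp_pos: [0.5492, -0.1937, 0.0687]
tcp_rot: [0.704, 0.711, 0.004, 0.002]
force: [0.5, -0.1, 0.5]
gripper_width: 0.998
```

```bash
python3 - <<'E'
from h import *
ts()
plan((.542,-.197,.060),90,2)
E
```

```text
10.05 [ 0.5492 -0.1937  0.0687] F [ 0.5 -0.1  0.5] w 0.998 yaw 90.6 [-0.3   0.51  0.71  1.91 -0.43  0.88  0.64]
p in tool [-0.1483  0.0062 -0.0005] tool F [-0.1  0.5 -0.5]
[[-0.022, -0.048, 0.057, 0.006, -0.002, 0.006], [0.0, 0.0, 0.0, -0.0, 0.0, -0.0]]
end [ 0.542 -0.197  0.06 ]
```

Request:
play_rows(motion=[[-0.022, -0.055, 0.055, 0.006, 0, 0.006], [0, 0, 0, 0, 0, 0]])

```text
time: 10.25
tcp_pos: [0.5442, -0.1968, 0.0638]
tcp_rot: [0.706, 0.708, 0.003, 0.001]
force: [0.4, -0.6, 0.6]
gripper_width: 0.999
```

Request:
play_rows(motion=[[0, 0, 0, 0, 0, 0], [0, 0, 0, 0, 0, 0], [0, 0, 0, 0, 0, 0], [0, 0, 0, 0, 0, 0], [0, 0, 0, 0, 0, 0]], grip=1)

```text
time: 10.75
tcp_pos: [0.5417, -0.1976, 0.0681]
tcp_rot: [0.707, 0.708, 0.003, -0.002]
force: [4.9, 0.8, -4.1]
gripper_width: 0.315
```

```bash
python3 - <<'E'
from h import *
ts();print(env.read_state()['torque'].round(2))
cv2.imwrite('pics/w10.png',viewer.grab_frame('wrist')[:,:,::-1])
im=viewer.grab_frame('side')[:,:,::-1]
cv2.imwrite('pics/s10.png',cv2.resize(im[100:270,195:355],None,fx=3.5,fy=3.5,interpolation=cv2.INTER_CUBIC))
E
```

```text
10.75 [ 0.5417 -0.1976  0.0681] F [ 4.9  0.8 -4.1] w 0.315 yaw 90.1 [-0.3   0.5   0.72  1.91 -0.43  0.88  0.64]
p in tool [-0.1521  0.     -0.001 ] tool F [0.8 4.9 4.1]
[ 0.08 -0.99 -0.01]
```

View pics/w10.png

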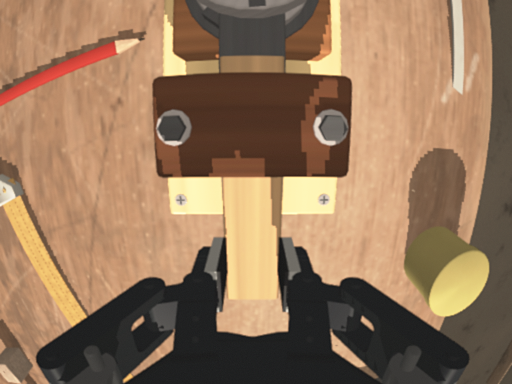

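View pics/s10.png

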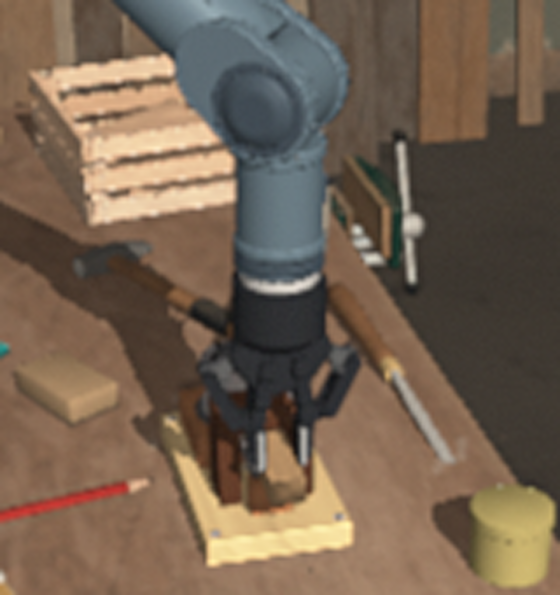

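Request:
play_rows(motion=[[0, 0.05, 0, 0, 0, -0.07], [0, 0, 0, 0, 0, 0]])

```text
time: 11.05
tcp_pos: [0.5469, -0.198, 0.0682]
tcp_rot: [0.669, 0.744, 0.003, -0.004]
force: [2.3, 1.5, -3.1]
gripper_width: 0.315
```

```bash
python3 - <<'E'
from h import *
ts();print(env.read_state()['torque'].round(2))
E
```

```text
11.05 [ 0.5469 -0.198   0.0682] F [ 2.3  1.5 -3.1] w 0.315 yaw 96.1 [-0.27  0.51  0.69  1.9  -0.42  0.89  0.73]
p in tool [-0.1522 -0.0108 -0.0014] tool F [1.2 2.5 3.1]
[ 0.12 -0.79 -0.49]
```

Request:
play_rows(motion=[[0, -0.05, 0, 0, 0, 0.07], [0, -0.05, 0, 0, 0, 0.07], [0, -0.01, 0, 0, 0, 0.01]])

```text
time: 11.35
tcp_pos: [0.5372, -0.1989, 0.0682]
tcp_rot: [0.749, 0.663, 0.003, 0.003]
force: [-0.3, -0.7, -1.0]
gripper_width: 0.314
```

Request:
play_rows(motion=[[0, 0.05, 0, 0, 0, -0.07], [0, 0.05, 0, 0, 0, -0.07], [0, 0.01, 0, 0, 0, -0.01]])

```text
time: 11.65
tcp_pos: [0.5464, -0.1996, 0.0681]
tcp_rot: [0.669, 0.744, 0.001, -0.004]
force: [-1.9, 0.3, 1.5]
gripper_width: 0.316
```

Request:
play_rows(motion=[[-0.02, -0.05, 0, 0, 0, 0.07], [-0.04, -0.05, 0, 0, 0, 0.07], [-0.04, 0, 0, 0, 0, 0]])

```text
time: 11.95
tcp_pos: [0.5376, -0.2009, 0.0679]
tcp_rot: [0.742, 0.67, 0.008, -0.009]
force: [-4.7, 8.0, 10.1]
gripper_width: 0.314
```

```bash
python3 - <<'E'
from h import *
ts();print(env.read_state()['torque'].round(2))
E
```

```text
11.95 [ 0.5376 -0.2009  0.0679] F [-4.7  8.  10.1] w 0.314 yaw 84.1 [-0.29  0.51  0.73  1.91 -0.46  0.9   0.57]
p in tool [-0.1549  0.0121 -0.0037] tool F [ 7.7 -5.6 -9.9]
[1.91 1.26 0.75]
```

Request:
play_rows(motion=[[-0.06, 0.03, 0, 0, 0, -0.04], [-0.08, 0.02, 0, 0, 0, -0.03], [-0.08, 0, 0, 0, 0, 0]])

```text
time: 12.25
tcp_pos: [0.5424, -0.201, 0.068]
tcp_rot: [0.7, 0.713, 0.022, -0.035]
force: [-6.4, 17.5, 15.2]
gripper_width: 0.315
```

```bash
python3 - <<'E'
from h import *
ts();print(env.read_state()['torque'].round(2))
E
```

```text
12.25 [ 0.5424 -0.201   0.068 ] F [-6.4 17.5 15.2] w 0.315 yaw 91.0 [-0.21  0.53  0.68  1.87 -0.48  0.96  0.72]
p in tool [-0.155  -0.002  -0.0126] tool F [ 18.7  -6.3 -13.6]
[ 3.69  1.17 -0.54]
```

```bash
python3 - <<'E'
from h import *
p=env.read_state()['tcp_pos']
plan(p,90,1)
a=np.radians(8)
E
```

```text
[[0.0, 0.0, 0.0, -0.012, -0.052, 0.011]]
end [ 0.5424 -0.201   0.068 ]
```

Request:
play_rows(motion=[[0, 0.035, 0, -0.012, -0.05, -0.035], [0, 0.04, 0, 0, 0, -0.05], [0, 0.02, 0, 0, 0, 0]])

```text
time: 12.55
tcp_pos: [0.5508, -0.2027, 0.0681]
tcp_rot: [0.656, 0.755, -0.001, -0.002]
force: [-6.8, -0.5, 6.6]
gripper_width: 0.313
```

```bash
python3 - <<'E'
from h import *
ts();print(env.read_state()['torque'].round(2))
cv2.imwrite('pics/w11.png',viewer.grab_frame('wrist')[:,:,::-1])
p=env.read_state()['tcp_pos']
plan((.534,-.201,.068),82,2)
E
```

```text
12.55 [ 0.5508 -0.2027  0.0681] F [-6.8 -0.5  6.6] w 0.313 yaw 98.1 [-0.26  0.51  0.68  1.88 -0.41  0.89  0.76]
p in tool [-0.157  -0.0129 -0.0004] tool F [ 0.5 -6.8 -6.5]
[ 0.08  1.46 -0.53]
[[0.027, -0.109, 0.001, -0.002, -0.001, 0.093], [0.0, 0.0, 0.0, -0.002, -0.001, 0.085]]
end [ 0.534 -0.201  0.068]
```

View pics/w11.png

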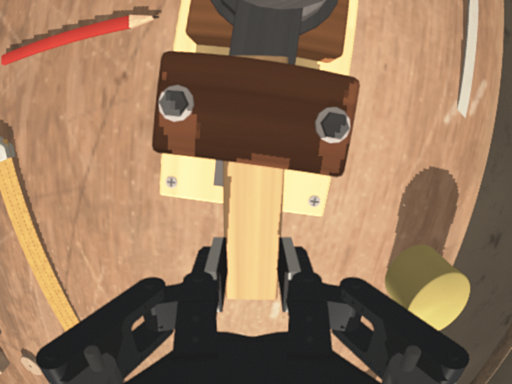

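Request:
play_rows(motion=[[-0.05, -0.05, 0, 0, -0.01, 0.08], [-0.05, -0.055, 0, 0, -0.01, 0.09], [-0.05, -0.01, 0, 0, -0.015, 0.01]])

```text
time: 12.9
tcp_pos: [0.5377, -0.2065, 0.068]
tcp_rot: [0.753, 0.658, -0.013, 0.006]
force: [-0.6, 9.2, 6.7]
gripper_width: 0.314
```

```bash
python3 - <<'E'
from h import *
ts();print(env.read_state()['torque'].round(2))
plan(env.read_state()['tcp_pos'],82,1)
E
```

```text
12.9 [ 0.5377 -0.2065  0.068 ] F [-0.6  9.2  6.7] w 0.314 yaw 82.3 [-0.34  0.52  0.77  1.92 -0.43  0.88  0.5 ]
p in tool [-0.1601  0.0177  0.0042] tool F [ 8.8 -1.9 -6.9]
[2.17 0.33 0.86]
[[0.0, 0.0, 0.0, -0.005, 0.017, 0.004]]
end [ 0.5377 -0.2065  0.068 ]
```

Request:
play_rows(motion=[[-0.06, 0.055, 0, 0, 0, -0.085], [-0.06, 0.06, 0, 0, -0.005, -0.09], [-0.06, 0.02, 0, 0, -0.01, 0]])

```text
time: 13.2
tcp_pos: [0.5563, -0.2097, 0.0676]
tcp_rot: [0.65, 0.759, -0.012, -0.006]
force: [-12.7, 11.9, 17.2]
gripper_width: 0.308
```

Request:
play_rows(motion=[[-0.06, -0.055, 0, 0, -0.01, 0.085], [-0.06, -0.06, 0, 0, -0.01, 0.09], [-0.06, -0.02, 0, 0, -0.01, 0]])

```text
time: 13.5
tcp_pos: [0.54, -0.2139, 0.068]
tcp_rot: [0.744, 0.668, -0.02, -0.001]
force: [1.6, 11.3, 4.6]
gripper_width: 0.318
```

```bash
python3 - <<'E'
from h import *
ts();print(env.read_state()['torque'].round(2))
plan(env.read_state()['tcp_pos'],82,1)
E
```

```text
13.5 [ 0.54   -0.2139  0.068 ] F [ 1.6 11.3  4.6] w 0.318 yaw 83.9 [-0.32  0.54  0.76  1.89 -0.42  0.91  0.53]
p in tool [-0.1675  0.0167  0.0043] tool F [11.3  0.2 -4.9]
[ 2.65 -0.77  0.63]
[[0.0, 0.0, 0.0, -0.018, 0.018, 0.02]]
end [ 0.54   -0.2139  0.068 ]
```

Request:
play_rows(motion=[[-0.07, 0.05, 0, -0.01, 0, -0.07], [-0.07, 0.05, 0, 0, 0, -0.07], [-0.07, 0.01, 0, 0, -0.005, 0]])

```text
time: 13.8
tcp_pos: [0.5577, -0.2169, 0.0671]
tcp_rot: [0.659, 0.752, -0.005, -0.013]
force: [-10.7, 15.1, 14.2]
gripper_width: 0.314
```

Request:
play_rows(motion=[[-0.07, -0.055, 0, 0, -0.005, 0.07], [-0.07, -0.06, 0, 0, -0.01, 0.07], [-0.07, -0.02, 0, 0, -0.01, 0]])

```text
time: 14.1
tcp_pos: [0.543, -0.22, 0.0672]
tcp_rot: [0.732, 0.681, -0.009, -0.017]
force: [-0.6, 12.9, 7.9]
gripper_width: 0.314
```

```bash
python3 - <<'E'
from h import *
ts();print(env.read_state()['torque'].round(2))
plan(env.read_state()['tcp_pos'],85,1)
cv2.imwrite('pics/w12.png',viewer.grab_frame('wrist')[:,:,::-1])
E
```

```text
14.1 [ 0.543  -0.22    0.0672] F [-0.6 12.9  7.9] w 0.314 yaw 85.8 [-0.26  0.55  0.73  1.86 -0.44  0.94  0.6 ]
p in tool [-0.1739  0.0141 -0.0023] tool F [12.9 -1.9 -7.7]
[ 2.92 -0.31  0.45]
[[0.0, 0.0, 0.0, -0.023, -0.006, 0.009]]
end [ 0.543  -0.22    0.0672]
```

View pics/w12.png

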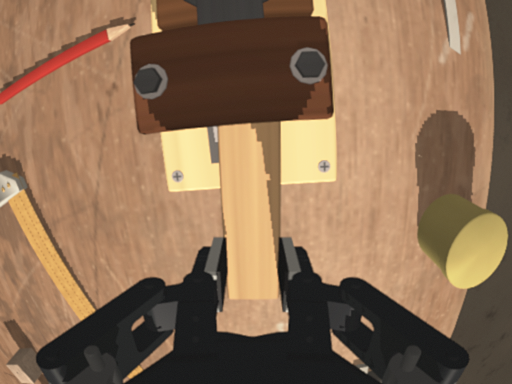

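Request:
play_rows(motion=[[-0.08, 0.03, 0, -0.01, -0.003, -0.05], [-0.08, 0.03, 0, 0, -0.005, -0.05], [-0.08, 0, 0, 0, -0.005, 0]])

```text
time: 14.45
tcp_pos: [0.5556, -0.2225, 0.0655]
tcp_rot: [0.668, 0.744, 0.005, -0.025]
force: [-8.8, 15.7, 11.9]
gripper_width: 0.316
```

Request:
play_rows(motion=[[-0.08, -0.06, 0, 0, -0.005, 0.07], [-0.08, -0.06, 0, 0, -0.01, 0.07], [-0.08, -0.02, 0, 0, -0.01, 0]])

```text
time: 14.75
tcp_pos: [0.541, -0.2249, 0.0649]
tcp_rot: [0.739, 0.673, 0.003, -0.033]
force: [-0.9, 14.9, 12.5]
gripper_width: 0.314
```

```bash
python3 - <<'E'
from h import *
ts();print(env.read_state()['torque'].round(2))
plan(env.read_state()['tcp_pos'],90,1)
E
```

```text
14.75 [ 0.541  -0.2249  0.0649] F [-0.9 14.9 12.5] w 0.314 yaw 84.6 [-0.21  0.56  0.71  1.84 -0.47  0.97  0.63]
p in tool [-0.1784  0.016  -0.0093] tool F [ 15.3  -2.8 -11.7]
[ 3.29 -0.21  0.44]
[[0.0, 0.0, 0.0, -0.027, -0.032, -0.059]]
end [ 0.541  -0.2249  0.0649]
```

Request:
play_rows(motion=[[-0.06, 0.04, 0, -0.02, -0.025, -0.06], [-0.08, 0.04, 0, -0.005, -0.02, -0.06], [-0.08, 0, 0, 0, -0.015, 0]])

```text
time: 15.05
tcp_pos: [0.5578, -0.2303, 0.0643]
tcp_rot: [0.665, 0.747, -0.002, -0.0]
force: [-6.2, 14.0, 8.5]
gripper_width: 0.317
```

Request:
play_rows(motion=[[-0.08, -0.06, 0, 0, -0.015, 0.07], [-0.08, -0.05, 0, 0, -0.015, 0.06], [-0.08, -0.01, 0, 0, -0.015, 0]])

```text
time: 15.35
tcp_pos: [0.5427, -0.2345, 0.0628]
tcp_rot: [0.733, 0.68, -0.015, 0.004]
force: [-2.3, 15.0, 11.9]
gripper_width: 0.316
```

```bash
python3 - <<'E'
from h import *
ts();print(env.read_state()['torque'].round(2))
plan(env.read_state()['tcp_pos'],90,1)
E
```

```text
15.35 [ 0.5427 -0.2345  0.0628] F [-2.3 15.  11.9] w 0.316 yaw 85.8 [-0.27  0.55  0.74  1.88 -0.43  0.89  0.6 ]
p in tool [-0.1883  0.0153  0.005 ] tool F [ 14.4  -3.5 -12.2]
[3.72 0.36 0.42]
[[0.0, 0.0, 0.0, -0.011, 0.017, -0.047]]
end [ 0.5427 -0.2345  0.0628]
```

```bash
python3 - <<'E'
from h import *
cv2.imwrite('pics/w13.png',viewer.grab_frame('wrist')[:,:,::-1])
im=viewer.grab_frame('side')[:,:,::-1]
cv2.imwrite('pics/s13.png',cv2.resize(im[130:270,205:325],None,fx=4.5,fy=4.5,interpolation=cv2.INTER_CUBIC))
E
```

```text
(no output)
```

View pics/w13.png

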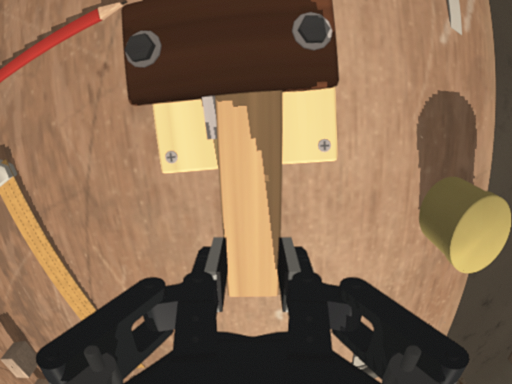

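View pics/s13.png

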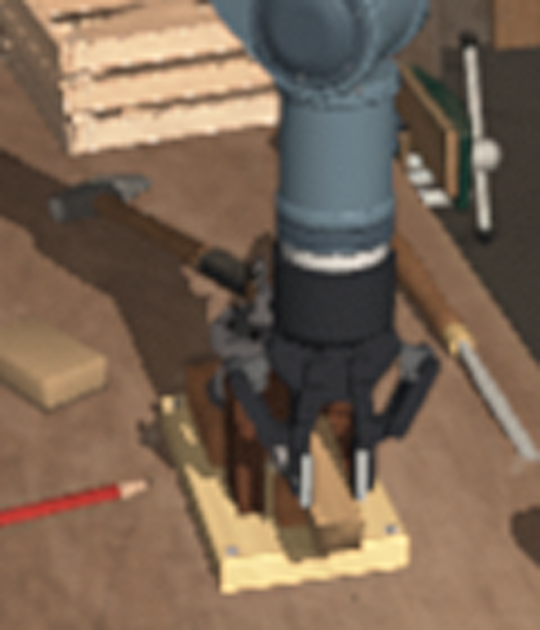

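Request:
play_rows(motion=[[-0.08, 0, 0, -0.01, 0.005, -0.03], [-0.08, 0, 0, 0, -0.01, -0.02], [-0.08, 0, 0, 0, -0.01, 0], [-0.08, 0, 0, 0, -0.01, 0]])

```text
time: 15.85
tcp_pos: [0.5512, -0.2627, 0.0643]
tcp_rot: [0.7, 0.714, -0.014, 0.016]
force: [-0.1, 0.9, 1.1]
gripper_width: 0.32
```

```bash
python3 - <<'E'
from h import *
ts();print(env.read_state()['torque'].round(2))
plan(env.read_state()['tcp_pos'],90,1)
E
```

```text
15.85 [ 0.5512 -0.2627  0.0643] F [-0.1  0.9  1.1] w 0.32 yaw 91.1 [-0.21  0.56  0.71  1.85 -0.42  0.87  0.72]
p in tool [-0.2172  0.0053  0.0092] tool F [ 0.9 -0.1 -1.2]
[ 0.46  0.06 -0.04]
[[0.0, 0.0, 0.0, 0.003, 0.027, 0.013]]
end [ 0.5512 -0.2627  0.0643]
```

Request:
play_rows(motion=[[-0.2, 0, -0.03, 0, 0.027, 0.013], [-0.3, 0, -0.03, 0, 0, 0], [-0.2, 0, 0, 0, 0, 0], [0, 0, 0, 0, 0, 0]])

```text
time: 16.25
tcp_pos: [0.5503, -0.3764, 0.0721]
tcp_rot: [0.708, 0.706, -0.003, 0.004]
force: [-0.4, -0.4, -0.5]
gripper_width: 0.316
```

```bash
python3 - <<'E'
from h import *
ts()
im=viewer.grab_frame('top')[:,:,::-1]
cv2.imwrite('pics/t14.png',cv2.resize(im[100:290,240:500],None,fx=3,fy=3,interpolation=cv2.INTER_CUBIC))
print(proj('top',(.55,-.4,0)),proj('top',(.55,-.25,0)))
plan((.545,-.375,.06),90,5,tilt=[-.105,0,0])
E
```

```text
16.25 [ 0.5503 -0.3764  0.0721] F [-0.4 -0.4 -0.5] w 0.316 yaw 89.8 [ 0.03  0.65  0.69  1.69 -0.48  0.97  0.89]
p in tool [-0.3308  0.01    0.0034] tool F [-0.4 -0.4  0.5]
(np.float64(391.9165698482766), np.float64(180.65861100214636)) (np.float64(340.24521450988215), np.float64(180.66294880165844))
[[-0.006, -0.037, 0.078, -0.0, -0.062, -0.001], [0.0, 0.0, 0.0, 0.0, -0.0, 0.0], [0.0, 0.0, 0.0, 0.0, 0.0, 0.0], [0.0, 0.0, 0.0, 0.0, 0.0, 0.0], [0.0, 0.0, 0.0, 0.0, 0.0, 0.0]]
end [ 0.545 -0.375  0.06 ]
```

View pics/t14.png

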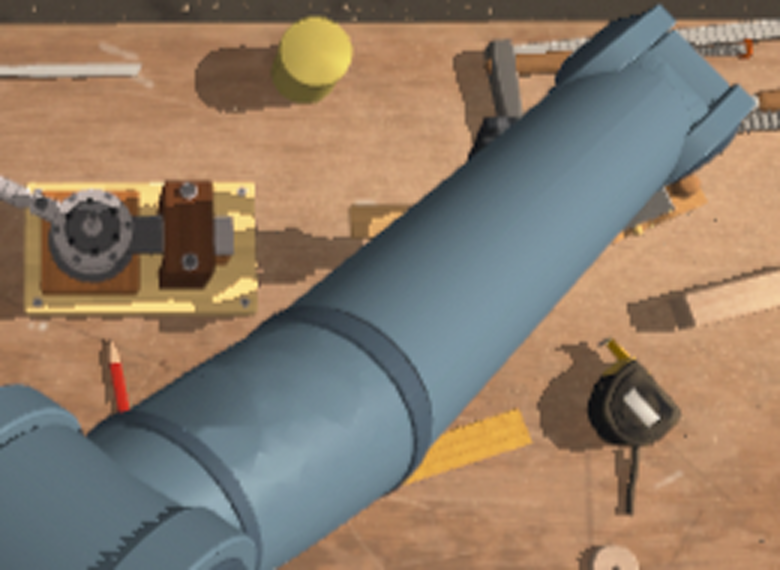

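Request:
play_rows(motion=[[0, -0.02, 0.12, 0, -0.062, 0], [0, 0, 0.15, 0, 0, 0], [0, 0, 0.08, 0, 0, 0], [0, 0, 0, 0, 0, 0]])

```text
time: 16.7
tcp_pos: [0.5469, -0.3775, 0.0159]
tcp_rot: [0.708, 0.705, -0.039, 0.038]
force: [-0.3, 1.2, -1.0]
gripper_width: 0.317
```

```bash
python3 - <<'E'
from h import *
ts()
plan((.548,-.375,.01),90,3,tilt=[-.105,0,0])
cv2.imwrite('pics/w15.png',viewer.grab_frame('wrist')[:,:,::-1])
im=viewer.grab_frame('side')[:,:,::-1]
cv2.imwrite('pics/s15.png',cv2.resize(im[180:340,205:405],None,fx=4,fy=3.7,interpolation=cv2.INTER_CUBIC))
E
```

```text
16.7 [ 0.5469 -0.3775  0.0159] F [-0.3  1.2 -1. ] w 0.317 yaw 89.8 [-0.02  0.71  0.69  1.76 -0.47  0.8   0.85]
p in tool [-0.33    0.0068  0.0364] tool F [ 1.3 -0.3  0.8]
[[0.021, 0.008, 0.037, -0.001, 0.003, -0.003], [0.0, 0.0, 0.0, 0.0, -0.0, -0.0], [0.0, 0.0, 0.0, 0.0, 0.0, 0.0]]
end [ 0.548 -0.375  0.01 ]
```

View pics/s15.png

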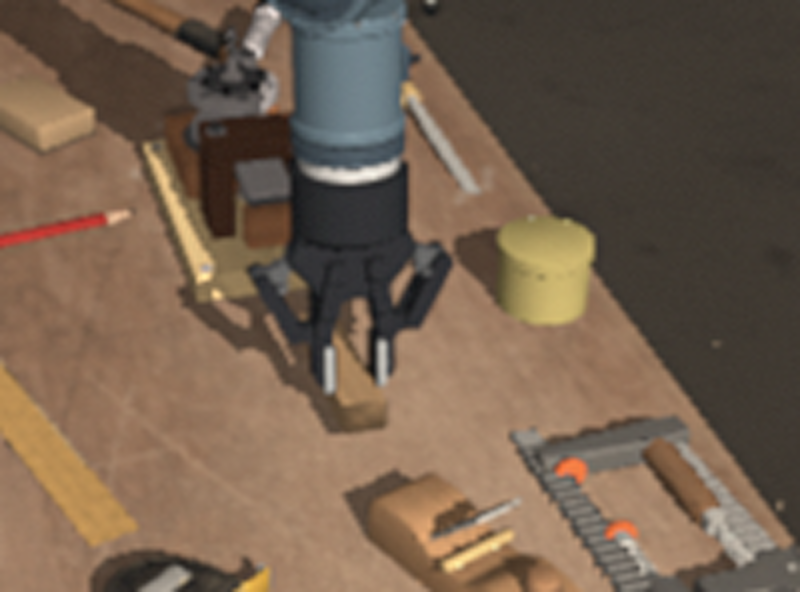

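View pics/w15.png

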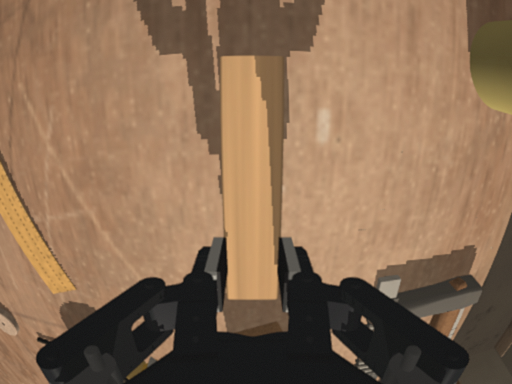

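The side view shows the wedge held just above open bench, clear of the stand and the plane. In the wrist view it lies straight in the jaws with its thin end at (252, 57). I'm lowering it to contact.

Request:
play_rows(motion=[[0, 0, 0.05, 0, 0, 0], [0, 0, 0.03, 0, 0, 0]])

```text
time: 17.0
tcp_pos: [0.5499, -0.3823, 0.0082]
tcp_rot: [0.708, 0.704, -0.038, 0.042]
force: [-0.3, -0.1, -1.0]
gripper_width: 0.32
```

Request:
play_rows(motion=[[0, 0, 0.02, 0, 0, 0], [0, 0, 0.02, 0, 0, 0]])

```text
time: 17.2
tcp_pos: [0.5505, -0.384, 0.0027]
tcp_rot: [0.708, 0.704, -0.038, 0.043]
force: [-0.1, 0.0, -0.8]
gripper_width: 0.318
```

Request:
play_rows(motion=[[0, 0, 0.02, 0, 0, 0], [0, 0, 0.01, 0, 0, 0]])

```text
time: 17.4
tcp_pos: [0.5506, -0.385, -0.002]
tcp_rot: [0.708, 0.703, -0.038, 0.043]
force: [-0.3, -1.0, -1.5]
gripper_width: 0.316
```

Request:
play_rows(motion=[[0, 0, 0.012, 0, 0, 0], [0, 0, 0.012, 0, 0, 0]])

```text
time: 17.6
tcp_pos: [0.5507, -0.3856, -0.0047]
tcp_rot: [0.708, 0.703, -0.038, 0.043]
force: [-3.6, 4.3, 12.3]
gripper_width: 0.318
```

Contact is 12 N upward, so I'm releasing.

Request:
play_rows(motion=[[0, 0, -0.01, 0, 0, 0], [0, 0, 0, 0, 0, 0], [0, 0, 0, 0, 0, 0], [0, 0, 0, 0, 0, 0], [0, 0, 0, 0, 0, 0]], grip=-1)

```text
time: 18.1
tcp_pos: [0.5517, -0.3861, -0.0022]
tcp_rot: [0.708, 0.703, -0.038, 0.044]
force: [0.5, -0.5, -0.3]
gripper_width: 0.999
```

Request:
play_rows(motion=[[0, 0, -0.2, 0, 0, 0], [0, 0, -0.3, 0, 0, 0], [0, 0, -0.3, 0, 0, 0], [0, 0, -0.3, 0, 0, 0], [0, 0, 0, 0, 0, 0]])

```text
time: 18.6
tcp_pos: [0.5486, -0.3658, 0.1641]
tcp_rot: [0.709, 0.703, -0.039, 0.041]
force: [0.7, -1.2, 1.0]
gripper_width: 1.006
```

```bash
python3 - <<'E'
from h import *
ts()
cv2.imwrite('pics/w16.png',viewer.grab_frame('wrist')[:,:,::-1])
im=viewer.grab_frame('side')[:,:,::-1]
cv2.imwrite('pics/s16.png',cv2.resize(im[140:340,165:405],None,fx=3.3,fy=3,interpolation=cv2.INTER_CUBIC))
cv2.imwrite('pics/t16.png',viewer.grab_frame('top')[:,:,::-1])
E
```

```text
18.6 [ 0.5486 -0.3658  0.1641] F [ 0.7 -1.2  1. ] w 1.006 yaw 89.5 [-0.15  0.52  0.83  1.7  -0.33  1.02  0.75]
p in tool [-0.3181  0.0095  0.0363] tool F [-1.4  0.7 -0.9]
```

View pics/w16.png

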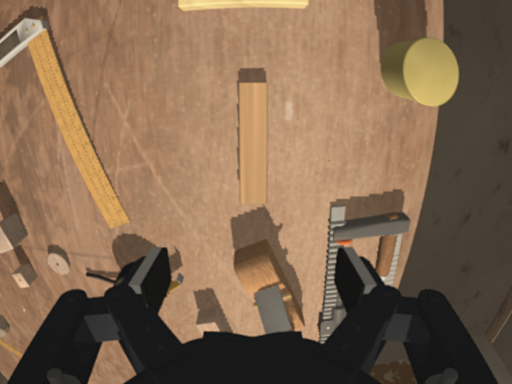

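View pics/s16.png

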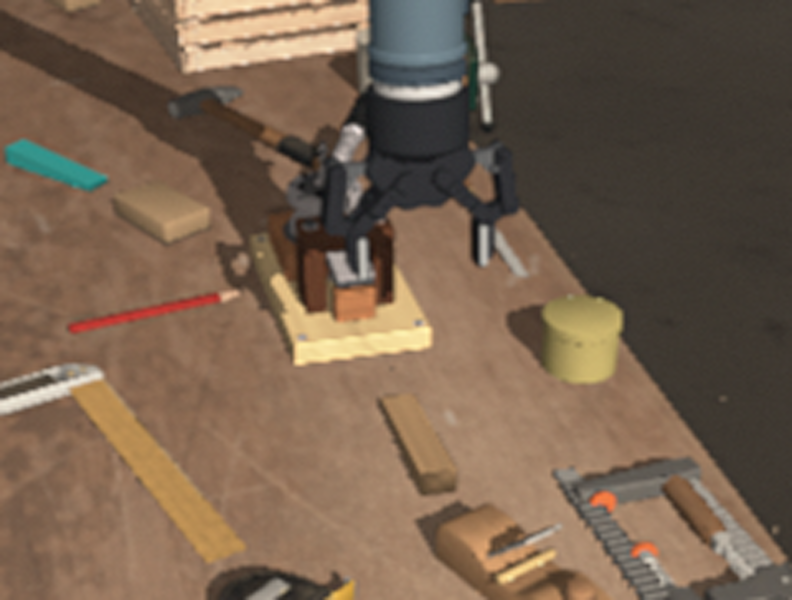

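View pics/t16.png

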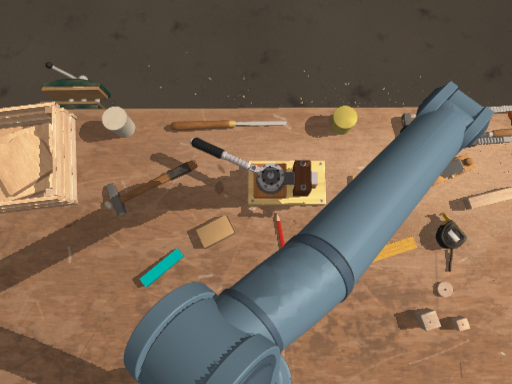

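```bash
python3 - <<'E'
from h import *
a=cv2.imread('pics/top0.png').astype(int);b=cv2.imread('pics/t16.png').astype(int)
for n,(x0,y0,x1,y1) in dict(chisel=(168,118,290,132),sander=(193,213,237,250),pencil=(273,212,284,235),sqblade=(395,235,418,256)).items():
    print(n,np.abs(a-b)[y0:y1,x0:x1].mean().round(2))
a=cv2.imread('pics/side0.png').astype(int);b=viewer.grab_frame('side')[:,:,::-1].astype(int)
for n,(x0,y0,x1,y1) in dict(pencil=(185,235,238,252),square=(160,260,240,328)).items():
    print(n,np.abs(a-b)[y0:y1,x0:x1].mean().round(2))
print(env.sign_off())
E
```

```text
chisel 8.72
sander 9.1
pencil 8.02
sqblade 9.98
pencil 2.45
square 2.37
the job is handed in; nothing more can be done
None
```

The click wrench was swung clockwise until it broke over and was then let go. After that, the wedge was rocked out of the bridge and laid on the bench. I handed the job in at about 19 s.

- **First push failed:** with the jaws open, the fingers rode over the handle after about 0.29 rad. I went back and pushed with the fingers closed.
- **Wrench:** the force on the handle rose to about 13 N, then fell to 10 N and 7.5 N as it gave way. I stopped there and backed off. From the finger travel and force I estimate the break-over peaked at 0.06–0.08 rad, short of the 0.14 stop. I estimate the nut ended at about 0.12–0.13 rad tight. Neither joint could be read directly. The top view afterwards showed the handle sprung back and the head unmoved.
- **Wedge:** I rocked it about ±0.1–0.14 rad while pulling, with sideways force on the tool mostly 10–18 N. It came free after about 65 mm. I lowered it to light contact (12 N) and released it. It lies flat on the bench in front of the stand, clear of the stand.
- **Loose tools:** the pencil and try square look unmoved in the side view (mean pixel difference about 2.4). The same check in the top view gave 8–10 on all four tools. That is not a clean match. I put it down to the arm changing the lighting, because by eye the chisel and sanding block sit where they started in the last picture.

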